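# Put the chocolate figures back on their own boards

### The arm

A 7-joint arm with a two-finger parallel gripper is mounted at the origin on the work surface. World frame = base frame: x ahead of the robot, y to its left, z up, the work surface at z = 0. Lengths are in mm, angles in rad, forces in N, time in s.
With the tool pointing down it reaches from about 400 to 875 mm from the base axis. Payload 4.4 kg.
Tool frame: the origin (TCP) lies at the very end of the fingers, on their centre line; the grasp point (between the pads) lies 19 mm behind it; z points along the fingers, y is the line along which they close (so a half turn about z gives the same grasp; the last joint's range is limited). The gripper opens to 85 mm and grips with 20 to 120 N. Pads are 22 mm wide; open, the fingers measure 114 mm over their backs; the gripper's body (76 mm by 85 mm) begins 54 mm behind the grasp point. The pads swing forward as they close: fully open they stand 13 mm farther back than shut.
Start: joints at [1.268, 0.628, 0.038, 1.517, -0.027, 0.996, -0.02], TCP at [152.514, -631.868, 208.513] pointing down, gripper open.
Joint ranges: [-3.06, 3.06], [-0.37, 2.12], [-1.25, 1.32], [0.18, 2.47], [-1.1, 4.24], [0.23, 1.98], [-2.94, 2.94]. Speed limits (rad/s): [2.57, 2.57, 3.14, 3.14, 3.14, 3.14, 3.14].

### API

Orientations are given as [roll, pitch, yaw] about the fixed x, y, z axes, in that order (R = Rz(yaw) Ry(pitch) Rx(roll)).
In Python, from cell import read_state, get_image, camera_params, finish_job gives the robot as it stands.
- The arm moves only by the tool arm_command, never from a script. Its argument "deltas" is a list of rows, each an object of numbers: "dx", "dy", "dz": the shift along the world's x, y, z in m; "yaw": the turn about the world's z in degrees; "jaw": the opening, from 0 (shut) to 1 (fully open). A call has 1 to 20 rows; each row is the pose to reach, as a shift and turn from the pose commanded when the call began; what a row does not reach only later rows make up. A row lasts 1/10 s, in which the tool goes at most 50 mm and 8.59 degrees, less where a joint would pass 70% of its speed; a pose out of reach is approached as far as the arm can. A call with a gripper value outside its range is refused whole. The fingers move at their own pace and stop on an object; the grip force is fixed at half the most. Time passes only in rows, so rows that repeat a pose let the fingers close. It gives the time, the measured TCP pose, the force, the opening and the grip force at its end, in the units of the state.
- read_state(): the state, without advancing time (a new reading comes with each control period).
- get_image(name): name is "scene" or "top" or "wrist"; returns (picture, depth): 384x512x3 uint8, red, green, blue; 384x512 float32, mm along the optical axis (not along the pixel's ray), 0 where there is no reading.
- camera_params(name): a dict with "camera_matrix" (3x3 intrinsics, pixels), "extrinsics" (4x4, takes a point from camera to world coordinates). Camera axes: x right, y down, z forward; pixel columns grow to the right and rows downward; lengths in mm; the calibration is good to about 2 mm. A picture is of the moment at which its call begins: read the wrist's pose just before it. camera_params takes no time and is no camera call; for the wrist camera it gives the pose at the moment of the call.
- finish_job(): hands the job in; it is judged then, once.
The state is a dict: "clock": time; "qpos": joint angles; "qd": joint speeds; "tau": joint torques, N m; "eef_pos": TCP position; "tool_rot": TCP orientation; "force": force on the tool from outside, world axes, zero at the start; "torque": the same for the moment, N m; "width": finger opening in mm; "gripper_force": force on a finger pad.
Only numpy, scipy, OpenCV 4.12 (cv2) and the standard library are available. Lean on these libraries where they do the work, as an engineer would, in place of code of your own. Each camera call takes 0.05 s, during which the arm holds its last target. There are 200 camera calls.

### The job

The three chocolate figures were stood on each other's white presentation boards: move them so that the penguin stands in the middle of the six-sided board, the house in the middle of the square board and the egg in the middle of the round board. A board holds only one figure, so stand one of them on the black mat meanwhile, and move it on to its own board when that is free. The chocolate is fragile: keep the figures upright and do not drop them, and do not push or upset the amber jar, the metal bowl or the clear mould.

Things in the scene. Friction and masses are not known exactly. Their poses are not given: they have to be found in the camera images.
- penguin: Loose faceted chocolate penguin, 125 mm tall, 0.17-0.34 kg, the one on a white board (larger ones fill a tray at far +y). Origin: centre of underside, z up; faces own -x: beak, feet to 42 mm out. Trunk: eight-sided upright column, 47 mm across flats (facing own x, y), 58-98 mm high: grip there about 83 mm high, closing along own y. Head is narrower; wings reach 34 mm in +-y up to 52 mm height.
- house: Loose chocolate house with a gable roof, 66 mm long (own x, along the ridge) and 50 mm wide (own y), upright walls up to 50 mm, ridge at 75 mm (roof sheets to about 78 mm); about 0.17 to 0.34 kg. Origin: centre of its underside, z up. Grip the two long walls, closing along its y, about 36 mm high.
- egg: Loose chocolate egg standing on a small round foot, 80 mm tall, about 0.15 to 0.31 kg, with a raised upright belt 58 mm in diameter from 34 to 54 mm height: grip there, any yaw. Origin: centre of its underside, z up.
- board_hex: White six-sided board, fixed, 8 mm thick, 124 mm over corners. Origin: centre of its underside, on the table. The penguin belongs here.
- board_square: White square board, fixed, 104 x 104 x 8 mm. Origin: centre of its underside, on the table. The house belongs here.
- board_round: White round board, fixed, 110 mm in diameter, 8 mm thick. Origin: centre of its underside, on the table. The egg belongs here.
- mat: Black square rubber mat, fixed, 124 x 124 x 4 mm, empty at the start: the free spot. Origin: centre of its underside, on the table.
- jar: Bystander: loose amber glass jar with white lid, 48 mm in diameter, 70 mm tall. Origin: centre of its underside.
- bowl: Bystander: loose small metal bowl, 72 mm in diameter, 35 mm tall. Origin: centre of its underside.
- mould: Bystander: loose flat clear plastic mould, 55 x 85 mm (own x, y), 16 mm tall. Origin: centre of its underside.
There are look-alikes about, which are no part of the job. What is shaped like the egg but blue is not meant.

How it is judged (in metres and radians):
On the way:
1. one of the figures stands upright, released, on the black mat (its centre within 35 mm of the mat's) (((horizontal distance between penguin and mat below 0.035 m and height (world z) of penguin between -0.002 and 0.008 m and angle between penguin's own z axis and vertical below 0.1 rad and contact force between the fingers and penguin below 0.05 N and linear speed of penguin below 0.02 m/s and angular speed of penguin below 0.2 rad/s) or (horizontal distance between house and mat below 0.035 m and height (world z) of house between -0.002 and 0.008 m and angle between house's own z axis and vertical below 0.1 rad and contact force between the fingers and house below 0.05 N and linear speed of house below 0.02 m/s and angular speed of house below 0.2 rad/s) or (horizontal distance between egg and mat below 0.035 m and height (world z) of egg between -0.002 and 0.008 m and angle between egg's own z axis and vertical below 0.1 rad and contact force between the fingers and egg below 0.05 N and linear speed of egg below 0.02 m/s and angular speed of egg below 0.2 rad/s))), for 0.2 s.
At the end, for the whole second after the job is handed in: The penguin stands on the six-sided board, the house on the square one and the egg on the round one, each upright (within 0.1 rad) with its centre within 15 mm of the board's centre, released and at rest (horizontal distance between penguin and board_hex below 0.015 m and height (world z) of penguin between 0.004 and 0.012 m and angle between each of penguin, house, egg's own z axis and vertical below 0.1 rad and contact force between the fingers and penguin below 0.05 N and linear speed of each of penguin, house, egg below 0.02 m/s and angular speed of each of penguin, house, egg below 0.2 rad/s and horizontal distance between house and board_square below 0.015 m and height (world z) of house between 0.004 and 0.012 m and contact force between the fingers and house below 0.05 N and horizontal distance between egg and board_round below 0.015 m and height (world z) of egg between 0.004 and 0.012 m and contact force between the fingers and egg below 0.05 N); the robot touches nothing.
It fails at once if a figure is tipped by more than 0.5 rad (angle between any of penguin, house, egg's own z axis and vertical above 0.5 rad).
It fails at once if a figure is dropped: it falls unheld (faster than 0.4 m/s) while more than 40 mm above the table ((height (world z) of penguin above 0.04 m and contact force between the fingers and penguin below 0.01 N and linear speed of penguin above 0.4 m/s) or (height (world z) of house above 0.04 m and contact force between the fingers and house below 0.01 N and linear speed of house above 0.4 m/s) or (height (world z) of egg above 0.04 m and contact force between the fingers and egg below 0.01 N and linear speed of egg above 0.4 m/s)).
It fails at once if the jar, the bowl or the mould is pushed by more than 25 mm or tipped by more than 0.4 rad (distance of any of jar, bowl, mould from where it was at the start of the episode above 0.025 m or angle between any of jar, bowl, mould's own z axis and vertical above 0.4 rad).
It also fails if it takes over 99 s, if anything falls off the work surface, if the arm or the gripper's body presses on something with over 40 N, if the wrist force passes 120 N, or if a joint passes its speed limit or range.

## Working session

There is one attempt and no reset: what is moved stays moved. The work goes in short steps, Python scripts to look and compute and a tool call to move; the robot and the scene stay as the last step left them, time stands still between calls to the robot, and variables do not carry over. Pictures are saved under pics/ and viewed, at most 14 in all, crops included, and the job is handed in when it is done.

Besides the shell and the picture viewer there is one more tool, called after "Emit:" as name(argument=value, ...) on one line, values as JSON. arm_command: Moves the arm, as the interface text tells. Its arguments: {"type":"object","properties":{"deltas":{"type":"array"}},"required":["deltas"]}

```bash
mkdir -p pics; ls; python3 - <<'E'
from cell import *
import cv2,numpy as np
for n in ("scene","top"):
    im,d=get_image(n); p=camera_params(n)
    np.savez(f"{n}.npz",im=im,d=d,K=p["camera_matrix"],E=p["extrinsics"])
    cv2.imwrite(f"pics/{n}0.png",cv2.resize(im[...,::-1],(800,600)))
    print(n,np.round(p["camera_matrix"],1).tolist(),np.round(p["extrinsics"],3).tolist())
s=read_state();print(s["clock"],s["eef_pos"],s["tool_rot"],s["width"])
E
```

```text
pics
scene [[461.2, 0.0, 248.9], [0.0, 461.2, 189.0], [0.0, 0.0, 1.0]] [[-0.485, 0.554, -0.677, 1331.369], [0.874, 0.32, -0.365, 394.277], [0.014, -0.769, -0.639, 858.364], [0.0, 0.0, 0.0, 1.0]]
top [[413.6, 0.0, 255.0], [0.0, 413.6, 192.6], [0.0, 0.0, 1.0]] [[0.027, -0.989, 0.143, 332.666], [-1.0, -0.026, 0.011, -68.462], [-0.008, -0.143, -0.99, 900.232], [0.0, 0.0, 0.0, 1.0]]
0.1 [ 152.33525348 -631.27725242  207.68232737] [-3.13987634e+00  1.66189263e-05  2.36750638e-01] 85.35080582112829
```

View pics/scene0.png

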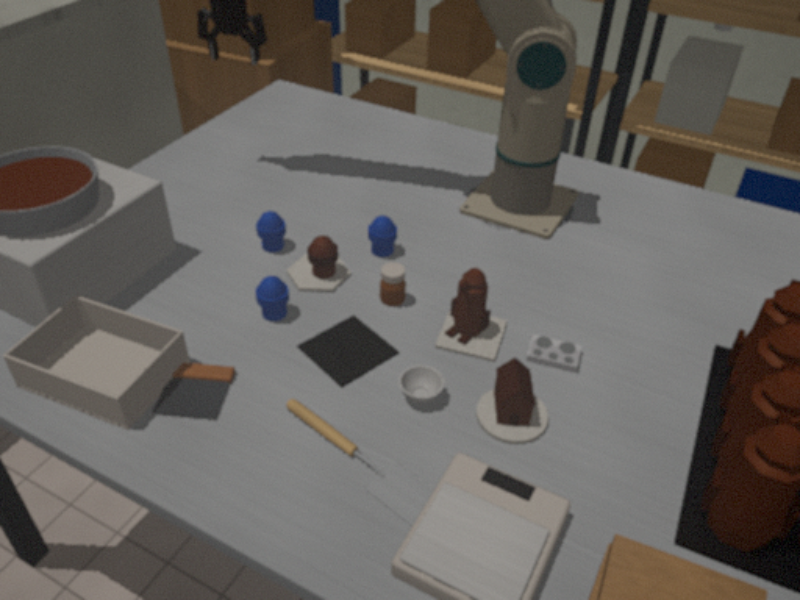

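View pics/top0.png

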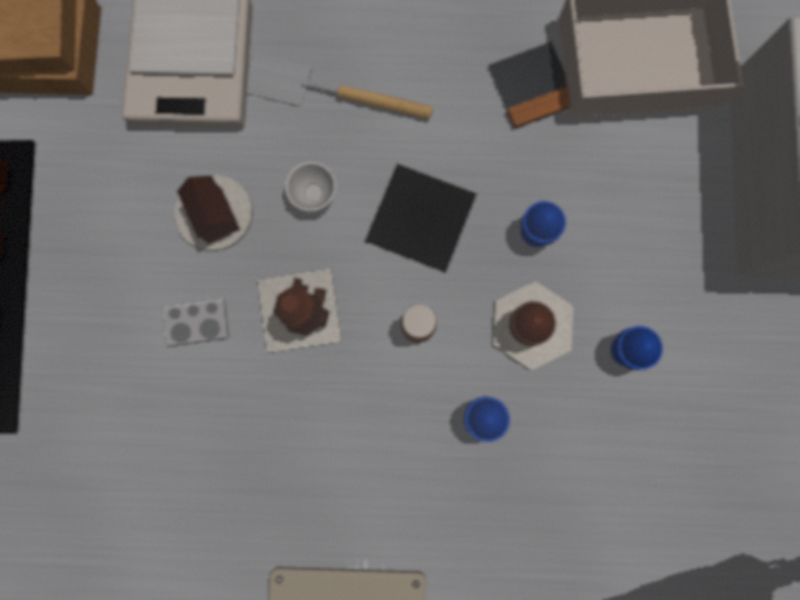

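Scene: egg on the hex board at top (533,323), penguin on the square (300,308), house on the round (210,210), mat (420,217), jar (418,322), bowl (310,187), mould (195,322). Look-alikes: blue eggs at (543,222), (487,418), (637,347) and the tray penguins at the left edge (0,180). The ones I want are the brown ones on white boards.

```bash
cat > h.py <<'E'
import numpy as np,cv2
from scipy.optimize import least_squares
def load(n): return dict(np.load(n+".npz"))
def rays(S,uv):
    uv=np.atleast_2d(uv).astype(float); K,E=S["K"],S["E"]
    d=np.c_[(uv[:,0]-K[0,2])/K[0,0],(uv[:,1]-K[1,2])/K[1,1],np.ones(len(uv))]@E[:3,:3].T
    return E[:3,3],d
def plane(S,uv,z):
    o,d=rays(S,uv); return (o+d*((z-o[2])/d[:,2])[:,None])[:,:2]
def cloud(S):
    v,u=np.mgrid[:384,:512]; o,d=rays(S,np.c_[u.ravel(),v.ravel()])
    return (o+d*S["d"].ravel()[:,None]).reshape(384,512,3)
def brown(S):
    h=cv2.cvtColor(S["im"],cv2.COLOR_RGB2HSV); return (((h[...,0]<14)|(h[...,0]>170))&(h[...,1]>75)&(h[...,2]<150)).astype(np.uint8)
def near(m,uv):
    n,l,s,c=cv2.connectedComponentsWithStats(m.astype(np.uint8)); 
    k=[i for i in range(1,n) if s[i,4]>40]; i=min(k,key=lambda i:np.hypot(*(c[i]-uv))); return l==i,s[i],c[i]
def white(S,thr=150):
    h=cv2.cvtColor(S["im"],cv2.COLOR_RGB2HSV); return ((h[...,2]>thr)).astype(np.uint8)
E
python3 - <<'E'
from h import *
S=load("top"); P=cloud(S); im=S["im"]; f=0.64
for n,p in dict(hexw=(560,345),sqw=(270,335),rdw=(240,225),table=(400,450),egg=(533,323),jarlid=(418,322),mat=(420,217),peng=(296,300),house=(215,215),mould=(205,322)).items():
    u,v=int(p[0]*f),int(p[1]*f); print(n,im[v,u],cv2.cvtColor(im[v:v+1,u:u+1],cv2.COLOR_RGB2HSV)[0,0],np.round(P[v,u],1))
h=cv2.cvtColor(im,cv2.COLOR_RGB2HSV)
B=brown(S)
for n,p in dict(egg=(533,323),peng=(300,308),house=(210,210)).items():
    m,s,c=near(B,np.array(p)*f); X=P[m]; print(n,s,c,"top z pct",np.percentile(X[:,2],[5,50,99]).round(1))
    hi=X[X[:,2]>np.percentile(X[:,2],99)-15]; print("  hi mean",hi.mean(0).round(1),len(hi))
Z=P[...,2]
tb=np.zeros_like(B)
cv2.imwrite("pics/z.png",np.clip(Z*4,0,255).astype(np.uint8))
for n,p in dict(hexw=(533,323),sqw=(300,308),rdw=(212,210)).items():
    u,v=int(p[0]*f),int(p[1]*f); w=np.zeros_like(B); w[v-32:v+32,u-32:u+32]=1
    W=(w>0)&((im[...,0].astype(int)-im[...,2]>8)|(B>0))
    m,s,c=near(W,np.array([u,v])); print(n,s,c.round(1))
k=(h[...,2]<45).astype(np.uint8); m,s,c=near(k,np.array([420,217])*f); r=cv2.minAreaRect(np.argwhere(m)[:,::-1].astype(np.float32)); print("mat",r,plane(S,r[0],4),plane(S,cv2.boxPoints(r),4))
E
```

```text
hexw [171 164 156] [ 16  22 171] [ 407.6 -281.4    8.8]
sqw [133 130 124] [ 20  17 133] [410.  120.1   9.5]
rdw [129 123 116] [ 16  26 129] [564.1 170.7  10.4]
table [131 130 131] [150   2 131] [257.7 -65.7  -0.3]
egg [73 47 39] [  7 119  73] [ 427.5 -229.    89.7]
jarlid [162 153 146] [ 13  25 162] [425.8 -83.8  71.1]
mat [37 37 36] [30  7 37] [585.9 -83.8   4.3]
peng [86 57 47] [  8 116  86] [441.5  64.4 132.6]
house [55 37 33] [  5 102  55] [562.5 188.6  70.7]
mould [97 98 98] [90  3 98] [424.1 207.3  18.6]
egg [327 194  28  26 509] [341.10609037 206.37524558] top z pct [61.6 79.  90. ]
  hi mean [ 429.  -231.3   87.7] 328
peng [177 180  31  30 578] [191.28546713 195.6799308 ] top z pct [ 16.9 121.7 134.8]
  hi mean [437.8  69.4 130.5] 321
house [116 114  34  35 716] [131.12988827 129.51256983] top z pct [59.6 73.2 86.8]
  hi mean [573.  201.3  91.1] 398
hexw [ 316  181   51   55 1808] [343.5 207. ]
sqw [ 165  173   53   52 1964] [192.1 197.2]
rdw [ 112  112   49   48 1762] [136.2 134.4]
mat ((269.0941162109375, 138.92352294921875), (52.64497375488281, 51.83273696899414), 21.161256790161133) [[583.9028622  -86.26059404]] [[ 548.50868285  -11.76196714]
 [ 661.33665012  -50.24151671]
 [ 619.62253971 -161.44433829]
 [ 508.3490845  -121.40516639]]
```

```bash
cat > m.py <<'E'
from h import *
f=0.64
S=load("top"); P=cloud(S); im=S["im"]; B=brown(S)
def mask(p,inc=True):
    u,v=int(p[0]*f),int(p[1]*f); w=np.zeros_like(B); w[v-34:v+34,u-34:u+34]=1
    return near((w>0)&((im[...,0].astype(int)-im[...,2]>8)|(B>0)),np.array([u,v]))[0]
def hull(m): 
    c=max(cv2.findContours(m.astype(np.uint8),0,1)[0],key=len); return cv2.convexHull(c),c[:,0]
for n,p in dict(hex=(533,323),sq=(300,308)).items():
    H,c=hull(mask(p)); W=plane(S,H[:,0],8).astype(np.float32)
    print(n,"circ",cv2.minEnclosingCircle(W),"rect",cv2.minAreaRect(W))
    M=cv2.moments(W.reshape(-1,1,2)); print("   centroid",M["m10"]/M["m00"],M["m01"]/M["m00"],"area",M["m00"])
H,c=hull(mask((212,210))); bd=cv2.dilate(B,np.ones((5,5)))
c=c[bd[c[:,1],c[:,0]]==0]; W=plane(S,c,8)
r=least_squares(lambda q:np.hypot(W[:,0]-q[0],W[:,1]-q[1])-q[2],[560,190,54],loss="soft_l1",f_scale=2); print("round",r.x,len(W))
# figures
m,_,_=near(B,np.array((210,210))*f); X=P[m]; X=X[X[:,2]>45].astype(np.float32); print("house rect",cv2.minAreaRect(X[:,:2]),X[:,2].max())
t=X[X[:,2]>X[:,2].max()-10]; print(" ridge",t.mean(0),len(t), np.linalg.svd(t[:,:2]-t[:,:2].mean(0))[2][0])
m,_,_=near(B,np.array((533,323))*f); X=P[m]
r=least_squares(lambda q:np.hypot(np.hypot(X[:,0]-q[0],X[:,1]-q[1]),X[:,2]-q[2])-q[3],[428,-230,50,30],loss="soft_l1",f_scale=2);print("egg sphere",r.x)
m,_,_=near(B,np.array((300,308))*f); X=P[m]
for a,b in((8,40),(45,70),(70,112),(112,140)):
    q=X[(X[:,2]>a)&(X[:,2]<b)]; print("peng",a,b,len(q),q.mean(0).round(1),q.min(0).round(1),q.max(0).round(1))
E
python3 m.py
python3 - <<'E'
from h import *
a=load("top")["im"][90:250,100:380]; b=load("scene")["im"][130:290,150:370]
r=lambda x,s:cv2.resize(x[...,::-1],None,fx=s,fy=s,interpolation=cv2.INTER_CUBIC)
A=r(a,1.85)
cv2.imwrite("pics/crop1.png",np.vstack([cv2.resize(r(a,2),(520,297)),cv2.resize(r(b,2),(520,300))]))
E
```

```text
hex circ ((433.2492370605469, -244.6813507080078), 60.16630554199219) rect ((435.4828796386719, -249.448974609375), (106.43741607666016, 109.72842407226562), 26.98797035217285)
   centroid 433.96677995864906 -246.40954463414545 area 9421.821395029547
sq circ ((444.5950012207031, 80.90010070800781), 69.85018157958984) rect ((445.58642578125, 80.77069091796875), (102.47850036621094, 102.15056610107422), 11.000287055969238)
   centroid 445.54077452203774 80.78593106804074 area 10338.017641261104
round [583.66081549 209.97966821  52.90255088] 117Traceback (most recent call last):
  File "m.py", line 17, in <module>
    m,_,_=near(B,np.array((210,210))*f); X=P[m]; X=X[X[:,2]>45].astype(np.float32); print("house rect",cv2.minAreaRect(X[:,:2]),X[:,2].max())
                                                                                                       ~~~~~~~~~~~~~~~^^^^^^^^^
cv2.error: OpenCV(4.12.0) /io/opencv/modules/imgproc/src/convhull.cpp:143: error: (-215:Assertion failed) total >= 0 && (depth == CV_32F || depth == CV_32S) in function 'convexHull'
```

View pics/crop1.png

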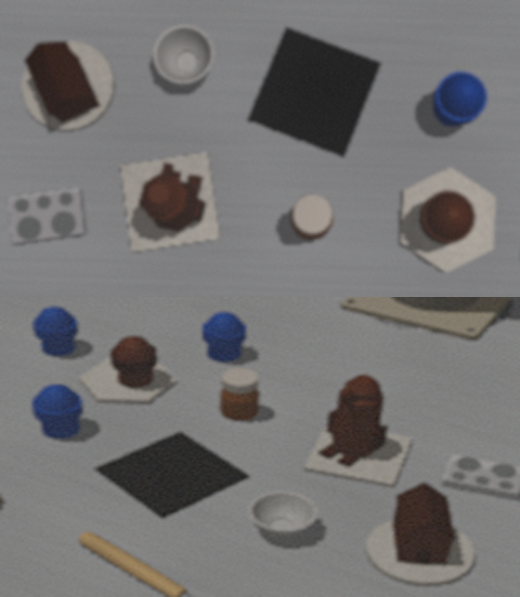

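The close crop confirms it: brown house on the round board (60,85), brown penguin on the square (170,200) with its feet up-right, brown egg on the hex (447,217). Next I fit the figures.

```bash
sed -i 's/cv2.minAreaRect(X\[:,:2\])/cv2.minAreaRect(np.ascontiguousarray(X[:,:2]))/' m.py; python3 m.py | tail -n +6; python3 - <<'E'
from cell import *
import cv2,numpy as np
p=camera_params("wrist");s=read_state(); print(p["camera_matrix"],np.round(p["extrinsics"],3),s["eef_pos"],s["tool_rot"])
E
```

```text
house rect ((456.625732421875, 91.02532958984375), (399.58349609375, 59.518882751464844), 43.672298431396484) 900.2318
 ridge [332.666   -68.46247 900.2319 ] 6 [1. 0.]
egg sphere [ 430.43901556 -233.63855127   62.82248104   24.84011714]
peng 8 40 35 [467.8  56.1  15.3] [457.3  47.8   9.7] [478.3  79.4  36.6]
peng 45 70 57 [437.7  46.   58.6] [423.8  39.   49.4] [457.   55.8  69.9]
peng 70 112 151 [430.9  58.8 103.5] [413.6  47.6  72. ] [459.4  83.1 111.7]
peng 112 140 330 [438.1  69.6 127.8] [418.  53. 112.] [466.6  88.4 135.8]
[[298.74092763   0.         250.88209259]
 [  0.         298.74092763 188.35730422]
 [  0.           0.           1.        ]] [[ 2.34000e-01 -9.38000e-01 -2.54000e-01  2.17094e+02]
 [-9.72000e-01 -2.27000e-01 -5.80000e-02 -6.14996e+02]
 [-3.00000e-03  2.61000e-01 -9.65000e-01  3.71922e+02]
 [ 0.00000e+00  0.00000e+00  0.00000e+00  1.00000e+00]] [ 152.33525348 -631.27725242  207.68232737] [-3.13987634e+00  1.66189263e-05  2.36750638e-01]
```

Emit:
arm_command(deltas=[{"dx":0.03,"dy":0.04,"dz":0.01,"yaw":-3},{"dx":0.06,"dy":0.08,"dz":0.02,"yaw":-6},{"dx":0.09,"dy":0.12,"dz":0.02,"yaw":-13.6},{"dx":0.12,"dy":0.16,"dz":0.02,"yaw":-13.6},{"dx":0.15,"dy":0.2,"dz":0.02,"yaw":-13.6},{"dx":0.17,"dy":0.24,"dz":0.02,"yaw":-13.6},{"dx":0.19,"dy":0.28,"dz":0.02,"yaw":-13.6},{"dx":0.21,"dy":0.32,"dz":0.02,"yaw":-13.6},{"dx":0.22,"dy":0.36,"dz":0.02,"yaw":-13.6},{"dx":0.228,"dy":0.392,"dz":0.02,"yaw":-13.6},{"dx":0.228,"dy":0.392,"dz":0.02,"yaw":-13.6},{"dx":0.228,"dy":0.392,"dz":0.02,"yaw":-13.6},{"dx":0.228,"dy":0.392,"dz":0.02,"yaw":-13.6}])

```text
invalid input at $.deltas[0]: expected keys dx, dy, dz, yaw, jaw
```

```bash
cat > snap.py <<'E'
import sys,cv2,numpy as np
from cell import *
n=sys.argv[1]; s=read_state(); p=camera_params("wrist"); im,d=get_image("wrist")
np.savez(n+".npz",im=im,d=d,K=p["camera_matrix"],E=p["extrinsics"]); cv2.imwrite(f"pics/{n}.png",im[...,::-1])
print(s["clock"],s["eef_pos"].round(1),s["tool_rot"].round(3),s["width"],"cam",p["extrinsics"][:3,3].round(1))
E
python3 snap.py w1
```

```text
0.1 [ 152.3 -631.3  207.7] [-3.14   0.     0.237] 85.35080582112829 cam [ 217.1 -615.   371.9]
```

View pics/w1.png

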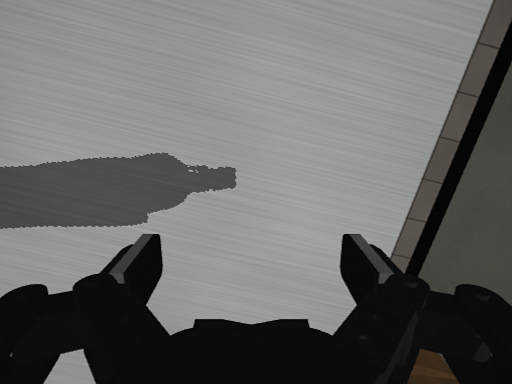

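Wrist view before the move (the move call was refused: every row needs "jaw"): bare table with the fingers low in the frame (130,270) and (370,270), so objects should lie ahead of the TCP.

Emit:
arm_command(deltas=[{"dx":0.1,"dy":0.2,"dz":0.02,"yaw":-13.6,"jaw":1},{"dx":0.1,"dy":0.2,"dz":0.02,"yaw":-13.6,"jaw":1},{"dx":0.1,"dy":0.2,"dz":0.02,"yaw":-13.6,"jaw":1},{"dx":0.1,"dy":0.2,"dz":0.02,"yaw":-13.6,"jaw":1},{"dx":0.208,"dy":0.394,"dz":0.02,"yaw":-13.6,"jaw":1},{"dx":0.208,"dy":0.394,"dz":0.02,"yaw":-13.6,"jaw":1},{"dx":0.208,"dy":0.394,"dz":0.02,"yaw":-13.6,"jaw":1},{"dx":0.208,"dy":0.394,"dz":0.02,"yaw":-13.6,"jaw":1},{"dx":0.208,"dy":0.394,"dz":0.02,"yaw":-13.6,"jaw":1},{"dx":0.208,"dy":0.394,"dz":0.02,"yaw":-13.6,"jaw":1},{"dx":0.208,"dy":0.394,"dz":0.02,"yaw":-13.6,"jaw":1},{"dx":0.208,"dy":0.394,"dz":0.02,"yaw":-13.6,"jaw":1}])

```text
clock: 1.35
eef_pos: [359.8, -239.0, 228.5]
tool_rot: [3.141, 0.0, -0.002]
force: [-0.0, -0.6, 0.2]
width: 85.4
gripper_force: 0.0
```

```bash
python3 snap.py w2
```

```text
1.35 [ 359.8 -239.   228.5] [ 3.141e+00  0.000e+00 -2.000e-03] 85.3515392757876 cam [ 426.4 -238.   392.7]
```

View pics/w2.png

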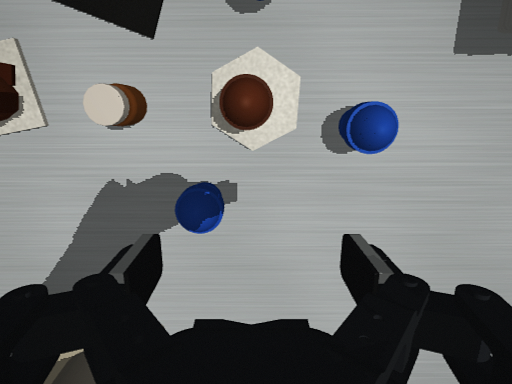

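Wrist view: egg (246,102) on the hex board (256,98), jar lid (106,104), blue eggs (369,127) and (200,207), square board at the left edge (10,90).

```bash
cat > e.py <<'E'
from h import *
def blob(S,uv,r=80,d=10,white=False):
    im=S["im"].astype(int); B=brown(S)
    w=np.zeros(B.shape,np.uint8); cv2.circle(w,tuple(int(a) for a in uv),r,1,-1)
    w2=((im[...,0]-im[...,2])>d)|(B>0)
    m=near((w>0)&w2,np.array(uv))[0].astype(np.uint8)
    return cv2.morphologyEx(m,cv2.MORPH_OPEN,np.ones((3,3),np.uint8))
def cont(m): return max(cv2.findContours(m,0,1)[0],key=len)
E
python3 - <<'E'
from e import *
S=load("w2"); P=cloud(S); print("table z",P[60:90,330:345,2].mean(), "board z",P[60:70,250:265,2].mean())
m=blob(S,(254,98)); H=cv2.convexHull(cont(m)); 
W=plane(S,H[:,0],8); q=cv2.approxPolyDP(H,5,True)[:,0]; V=plane(S,q,8); print(q.tolist(),"hex verts",V.round(1).tolist(),"mean",V.mean(0))
M=cv2.moments(W.astype(np.float32).reshape(-1,1,2)); print("cen",M["m10"]/M["m00"],M["m01"]/M["m00"],M["m00"])
m,_,c=near(brown(S),(246,102)); H=cv2.convexHull(cont(m.astype(np.uint8))); W=plane(S,H[:,0],52).astype(np.float32); print("egg",cv2.minEnclosingCircle(W))
X=P[m&(S["d"]>0)]; print(X[:,2].max(),len(X))
r=least_squares(lambda q:np.hypot(np.hypot(X[:,0]-q[0],X[:,1]-q[1]),X[:,2]-q[2])-q[3],[428,-230,50,30],loss="soft_l1",f_scale=2);print("egg sphere",r.x)
E
```

```text
table z 2.2834721866695884 board z 12.141967851188518
[[258, 47], [298, 75], [295, 128], [251, 149], [229, 135], [212, 97], [212, 72]] hex verts [[495.3, -246.2], [464.1, -294.7], [401.1, -293.3], [374.7, -237.6], [392.6, -209.6], [438.9, -189.7], [467.8, -190.8]] mean [ 433.50201318 -237.42011755]
cen 435.6030230547753 -244.15626503075978 9410.212306061061
egg ((431.797607421875, -232.25814819335938), 29.53799819946289)
88.46012544425753 2348
egg sphere [ 431.68327541 -232.0217935    60.01567973   25.92785817]
```

Emit:
arm_command(deltas=[{"dx":0.072,"dy":0.007,"dz":0,"yaw":0,"jaw":1},{"dx":0.072,"dy":0.007,"dz":-0.02,"yaw":0,"jaw":1},{"dx":0.072,"dy":0.007,"dz":-0.06,"yaw":0,"jaw":1},{"dx":0.072,"dy":0.007,"dz":-0.1,"yaw":0,"jaw":1},{"dx":0.072,"dy":0.007,"dz":-0.13,"yaw":0,"jaw":1},{"dx":0.072,"dy":0.007,"dz":-0.16,"yaw":0,"jaw":1},{"dx":0.072,"dy":0.007,"dz":-0.18,"yaw":0,"jaw":1},{"dx":0.072,"dy":0.007,"dz":-0.197,"yaw":0,"jaw":1},{"dx":0.072,"dy":0.007,"dz":-0.197,"yaw":0,"jaw":1},{"dx":0.072,"dy":0.007,"dz":-0.197,"yaw":0,"jaw":0.8},{"dx":0.072,"dy":0.007,"dz":-0.197,"yaw":0,"jaw":0.7},{"dx":0.072,"dy":0.007,"dz":-0.197,"yaw":0,"jaw":0.6},{"dx":0.072,"dy":0.007,"dz":-0.197,"yaw":0,"jaw":0.5},{"dx":0.072,"dy":0.007,"dz":-0.197,"yaw":0,"jaw":0.4},{"dx":0.072,"dy":0.007,"dz":-0.197,"yaw":0,"jaw":0.3},{"dx":0.072,"dy":0.007,"dz":-0.197,"yaw":0,"jaw":0.3},{"dx":0.072,"dy":0.007,"dz":-0.197,"yaw":0,"jaw":0.3}])

```text
clock: 3.1
eef_pos: [433.6, -232.8, 33.4]
tool_rot: [3.139, -0.003, -0.002]
force: [-0.8, -2.4, 7.2]
width: 53.4
gripper_force: 61.3
```

Emit:
arm_command(deltas=[{"dx":0,"dy":0,"dz":0.01,"yaw":0,"jaw":0.3},{"dx":0,"dy":0,"dz":0.03,"yaw":0,"jaw":0.3},{"dx":0,"dy":0,"dz":0.06,"yaw":0,"jaw":0.3},{"dx":0,"dy":0,"dz":0.09,"yaw":0,"jaw":0.3},{"dx":0.01,"dy":0.01,"dz":0.11,"yaw":0,"jaw":0.3},{"dx":0.03,"dy":0.029,"dz":0.11,"yaw":0,"jaw":0.3},{"dx":0.055,"dy":0.053,"dz":0.11,"yaw":0,"jaw":0.3},{"dx":0.08,"dy":0.077,"dz":0.11,"yaw":0,"jaw":0.3},{"dx":0.105,"dy":0.101,"dz":0.11,"yaw":0,"jaw":0.3},{"dx":0.13,"dy":0.125,"dz":0.11,"yaw":0,"jaw":0.3},{"dx":0.145,"dy":0.14,"dz":0.11,"yaw":0,"jaw":0.3},{"dx":0.152,"dy":0.146,"dz":0.1,"yaw":0,"jaw":0.3},{"dx":0.152,"dy":0.146,"dz":0.1,"yaw":0,"jaw":0.3}])

```text
clock: 4.4
eef_pos: [583.6, -83.5, 130.3]
tool_rot: [-3.141, 0.003, 0.002]
force: [-1.5, -0.4, -3.2]
width: 49.9
gripper_force: 91.4
```

```bash
python3 snap.py w3;python3 - <<'E'
from cell import *
import cv2
im,d=get_image("scene"); cv2.imwrite("pics/w3.png",np.hstack([im[60:300,:380,::-1],cv2.imread("pics/w3.png")[:240,:380]])) if 0 else None
import numpy as np
a=cv2.imread("pics/w3.png"); cv2.imwrite("pics/w3b.png",np.vstack([a[:290],im[100:390,:,::-1]]))
E
```

```text
4.4 [583.6 -83.5 130.3] [-3.141e+00  3.000e-03  2.000e-03] 49.94795668134856 cam [650.5 -82.6 294.4]
```

View pics/w3b.png

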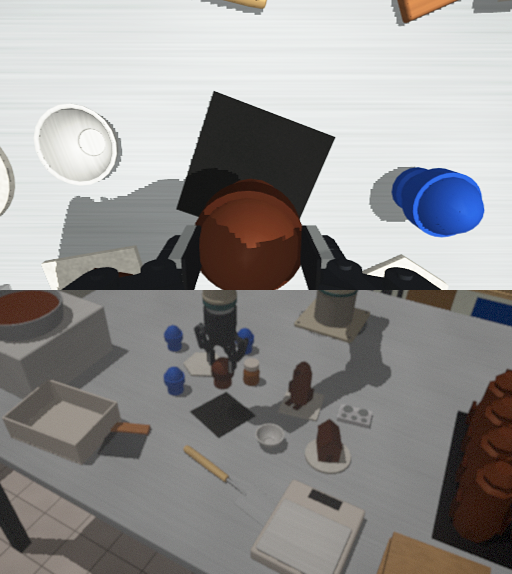

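The scene view (220,373) shows the egg held above the mat and looking upright. The width fell from 53.4 to 49.9, so I check the egg's height in the hand for slip.

```bash
python3 - <<'E'
from e import *
S=load("w3"); P=cloud(S); m,_,c=near(brown(S),(250,235)); X=P[m&(S["d"]>0)]; print(c,np.percentile(X[:,2],[1,50,99]).round(1),X[X[:,2]>X[:,2].max()-6].mean(0))
r=least_squares(lambda q:np.hypot(np.hypot(X[:,0]-q[0],X[:,1]-q[1]),X[:,2]-q[2])-q[3],[584,-86,150,26],loss="soft_l1",f_scale=2);print("egg sphere",r.x)
k=(cv2.cvtColor(S["im"],cv2.COLOR_RGB2GRAY)<45)&(P[...,2]<15)&(P[...,2]>-10);k=near(cv2.morphologyEx(k.astype(np.uint8),0*2+2,np.ones((5,5),np.uint8)),(260,140))[0].astype(np.uint8)
q=cv2.approxPolyDP(cv2.convexHull(cont(k)),6,True)[:,0];print(q.tolist(),plane(S,q,4).round(1).tolist())
Q=load("w2");P2=cloud(Q);
from cell import *
im,d=get_image("scene");p=camera_params("scene");T=dict(im=im,d=d,K=p["camera_matrix"],E=p["extrinsics"]);np.savez("sc1.npz",**T)
a=im[130:290,120:340,::-1];cv2.imwrite("pics/c2.png",cv2.resize(a,None,fx=3.4,fy=3.4,interpolation=cv2.INTER_CUBIC))
E
```

```text
[249.54047379 245.11597915] [ 11.3 168.7 182.6] [594.01357805 -84.72122137 225.66469925]
egg sphere [527.07409128 -73.85330585  95.53870776 101.58969916]
[[214, 93], [332, 137], [301, 212], [178, 209]] [[662.8, -47.6], [622.5, -159.9], [546.0, -133.6], [549.0, -7.1]]
```

View pics/c2.png

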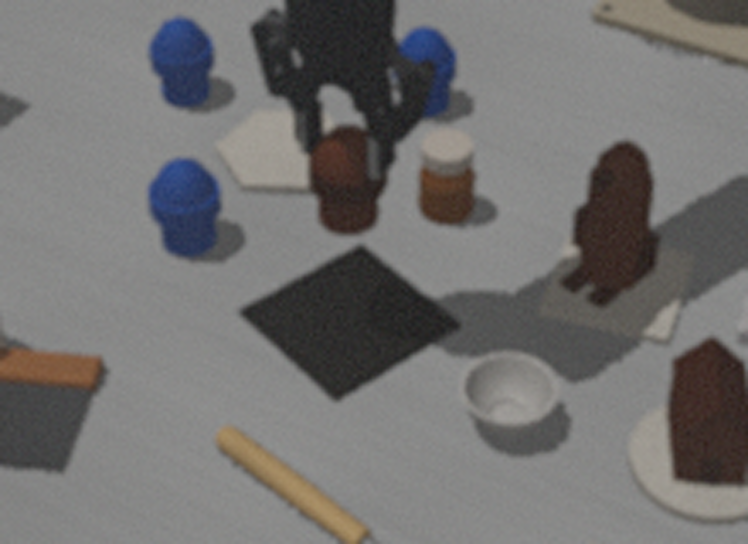

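The egg hangs upright at (345,180) between the pads, above the mat (350,322). Lowering it in steps.

Emit:
arm_command(deltas=[{"dx":0.001,"dy":-0.001,"dz":-0.02,"yaw":0,"jaw":0.3},{"dx":0.001,"dy":-0.001,"dz":-0.045,"yaw":0,"jaw":0.3},{"dx":0.001,"dy":-0.001,"dz":-0.07,"yaw":0,"jaw":0.3},{"dx":0.001,"dy":-0.001,"dz":-0.085,"yaw":0,"jaw":0.3},{"dx":0.001,"dy":-0.001,"dz":-0.092,"yaw":0,"jaw":0.3},{"dx":0.001,"dy":-0.001,"dz":-0.095,"yaw":0,"jaw":0.3},{"dx":0.001,"dy":-0.001,"dz":-0.095,"yaw":0,"jaw":0.3},{"dx":0.001,"dy":-0.001,"dz":-0.095,"yaw":0,"jaw":0.3}])

```text
clock: 5.35
eef_pos: [586.3, -86.1, 37.5]
tool_rot: [3.141, -0.002, -0.001]
force: [-0.2, -0.0, -3.1]
width: 50.2
gripper_force: 91.6
```

Emit:
arm_command(deltas=[{"dx":0,"dy":0,"dz":-0.004,"yaw":0,"jaw":0.3},{"dx":0,"dy":0,"dz":-0.005,"yaw":0,"jaw":0.3},{"dx":0,"dy":0,"dz":-0.005,"yaw":0,"jaw":0.3}])

```text
clock: 5.65
eef_pos: [585.7, -85.8, 31.8]
tool_rot: [3.142, -0.001, -0.0]
force: [-0.2, -0.5, -1.3]
width: 50.3
gripper_force: 92.0
```

Contact is felt. I release slowly, then rise and move over to the penguin.

Emit:
arm_command(deltas=[{"dx":0,"dy":0,"dz":-0.001,"yaw":0,"jaw":0.3},{"dx":0,"dy":0,"dz":-0.001,"yaw":0,"jaw":0.65},{"dx":0,"dy":0,"dz":-0.001,"yaw":0,"jaw":0.8},{"dx":0,"dy":0,"dz":-0.001,"yaw":0,"jaw":1},{"dx":0,"dy":0,"dz":-0.001,"yaw":0,"jaw":1},{"dx":0,"dy":0,"dz":-0.001,"yaw":0,"jaw":1},{"dx":0,"dy":0,"dz":0.02,"yaw":0,"jaw":1},{"dx":0,"dy":0,"dz":0.05,"yaw":0,"jaw":1},{"dx":0,"dy":0,"dz":0.1,"yaw":0,"jaw":1},{"dx":0,"dy":0,"dz":0.15,"yaw":0,"jaw":1},{"dx":0,"dy":0,"dz":0.2,"yaw":0,"jaw":1},{"dx":-0.04,"dy":0.03,"dz":0.23,"yaw":0,"jaw":1},{"dx":-0.08,"dy":0.06,"dz":0.23,"yaw":0,"jaw":1},{"dx":-0.12,"dy":0.09,"dz":0.23,"yaw":0,"jaw":1},{"dx":-0.16,"dy":0.12,"dz":0.23,"yaw":0,"jaw":1},{"dx":-0.186,"dy":0.15,"dz":0.23,"yaw":0,"jaw":1},{"dx":-0.186,"dy":0.15,"dz":0.23,"yaw":0,"jaw":1},{"dx":-0.186,"dy":0.15,"dz":0.23,"yaw":0,"jaw":1}])

```text
clock: 7.45
eef_pos: [399.4, 64.7, 261.9]
tool_rot: [-3.141, -0.001, 0.002]
force: [0.4, 0.2, -0.1]
width: 85.7
gripper_force: 0.0
```

```bash
python3 snap.py w4
```

```text
7.45 [399.4  64.7 261.9] [-3.141e+00 -1.000e-03  2.000e-03] 85.74387474281242 cam [465.7  65.8 426.3]
```

View pics/w4.png

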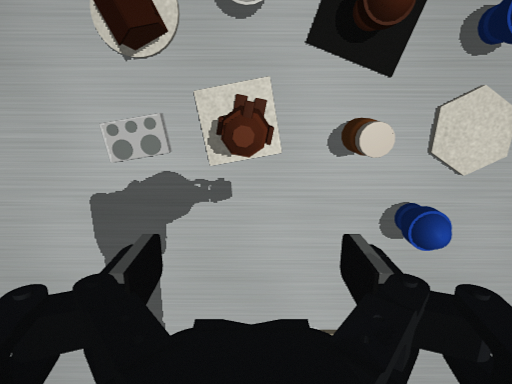

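Wrist view: penguin trunk (245,130) with its feet at (241,101) and (260,104) on the square board (237,122). The mould is at (136,138), the jar at (375,139), the now empty hex board at (473,130), the egg on the mat (385,5).

```bash
python3 - <<'E'
from e import *
S=load("w4"); P=cloud(S)
m=blob(S,(475,130),60); q=cv2.approxPolyDP(cv2.convexHull(cont(m)),5,True)[:,0];V=plane(S,q,8);print("hex",len(q),V.round(1).tolist(),V.mean(0),cv2.minEnclosingCircle(V.astype(np.float32)))
m=blob(S,(238,122),70); H=cv2.convexHull(cont(m));print("sq",cv2.minAreaRect(plane(S,H[:,0],8).astype(np.float32)))
m,_,c=near(brown(S),(245,130)); m&=S["d"]>0; X=P[m]
for a,b in((5,40),(40,58),(60,108),(112,124),(124,140)):
    q=X[(X[:,2]>a)&(X[:,2]<b)]
    if len(q): print("peng",a,b,len(q),q.mean(0).round(1),q.min(0).round(1),q.max(0).round(1))
c,r=cv2.minEnclosingCircle(np.ascontiguousarray(X[X[:,2]>60][:,:2].astype(np.float32)));print("trunk",c,r)
v,u=np.nonzero(m);z=X[:,2]
L=X[z<35]; print("feet",cv2.minAreaRect(np.ascontiguousarray(L[:,:2].astype(np.float32))))
y0,x0=75,190
a=S["im"][75:180,185:300,::-1];cv2.imwrite("pics/p.png",cv2.resize(a,None,fx=5,fy=5,interpolation=cv2.INTER_CUBIC))
E
```

```text
hex 6 [[495.6, -244.8], [470.1, -283.7], [401.0, -290.9], [375.0, -235.3], [406.5, -187.5], [466.1, -188.8]] [ 435.71436195 -238.49575515] ((435.11761474609375, -240.86090087890625), 60.5830192565918)
sq ((446.8029479980469, 83.8828125), (102.73979949951172, 103.1219253540039), 10.460406303405762)
peng 5 40 308 [470.1  67.   16.1] [421.8  36.1   6. ] [483.5 103.3  40. ]
peng 40 58 162 [451.7  69.4  50.1] [424.7  39.7  40. ] [468.1 106.6  58. ]
peng 60 108 367 [443.1  73.2 102.6] [415.4  43.2  60. ] [464.5 107.3 108. ]
peng 112 124 536 [447.7  72.7 121.2] [418.8  54.  117.6] [472.4  94.7 124. ]
peng 124 140 828 [439.6  74.3 129.6] [422.6  58.2 124. ] [456.2  90.3 133.5]
trunk (439.60162353515625, 74.05055236816406) 33.275535583496094
feet ((459.1958312988281, 61.60651397705078), (72.21966552734375, 43.32095718383789), 64.24405670166016)
```

View pics/p.png

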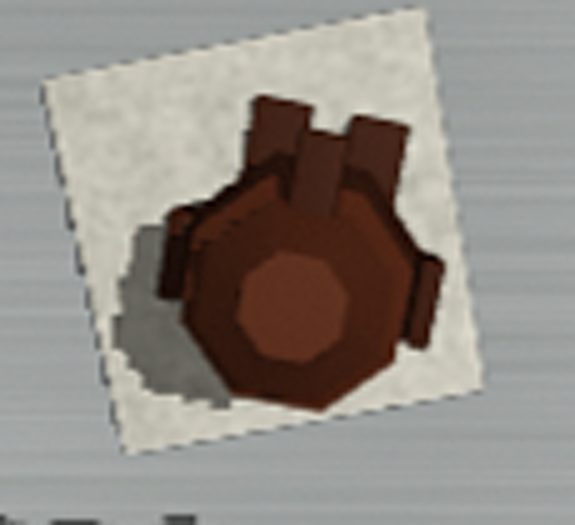

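Emit:
arm_command(deltas=[{"dx":0.02,"dy":0.0045,"dz":-0.02,"yaw":-5,"jaw":1},{"dx":0.04,"dy":0.0095,"dz":-0.05,"yaw":-10.5,"jaw":1},{"dx":0.04,"dy":0.0095,"dz":-0.08,"yaw":-10.5,"jaw":1},{"dx":0.04,"dy":0.0095,"dz":-0.11,"yaw":-10.5,"jaw":1},{"dx":0.04,"dy":0.0095,"dz":-0.14,"yaw":-10.5,"jaw":1},{"dx":0.04,"dy":0.0095,"dz":-0.17,"yaw":-10.5,"jaw":1},{"dx":0.04,"dy":0.0095,"dz":-0.192,"yaw":-10.5,"jaw":1},{"dx":0.04,"dy":0.0095,"dz":-0.192,"yaw":-10.5,"jaw":1},{"dx":0.04,"dy":0.0095,"dz":-0.192,"yaw":-10.5,"jaw":0.8},{"dx":0.04,"dy":0.0095,"dz":-0.192,"yaw":-10.5,"jaw":0.7},{"dx":0.04,"dy":0.0095,"dz":-0.192,"yaw":-10.5,"jaw":0.6},{"dx":0.04,"dy":0.0095,"dz":-0.192,"yaw":-10.5,"jaw":0.5},{"dx":0.04,"dy":0.0095,"dz":-0.192,"yaw":-10.5,"jaw":0.4},{"dx":0.04,"dy":0.0095,"dz":-0.192,"yaw":-10.5,"jaw":0.3},{"dx":0.04,"dy":0.0095,"dz":-0.192,"yaw":-10.5,"jaw":0.3},{"dx":0.04,"dy":0.0095,"dz":-0.192,"yaw":-10.5,"jaw":0.3}])

```text
clock: 9.1
eef_pos: [440.7, 73.2, 71.2]
tool_rot: [-3.141, -0.003, -0.184]
force: [-0.9, -1.5, 10.8]
width: 48.1
gripper_force: 60.1
```

Emit:
arm_command(deltas=[{"dx":0,"dy":0,"dz":0.01,"yaw":0,"jaw":0.3},{"dx":0,"dy":0,"dz":0.03,"yaw":0,"jaw":0.3},{"dx":0,"dy":0,"dz":0.06,"yaw":0,"jaw":0.3},{"dx":0,"dy":0,"dz":0.09,"yaw":0,"jaw":0.3},{"dx":0,"dy":-0.01,"dz":0.11,"yaw":0,"jaw":0.3},{"dx":0,"dy":-0.03,"dz":0.11,"yaw":0,"jaw":0.3},{"dx":0,"dy":-0.06,"dz":0.11,"yaw":0,"jaw":0.3},{"dx":0,"dy":-0.09,"dz":0.11,"yaw":0,"jaw":0.3},{"dx":0,"dy":-0.12,"dz":0.11,"yaw":0,"jaw":0.3},{"dx":0,"dy":-0.15,"dz":0.11,"yaw":0,"jaw":0.3},{"dx":0,"dy":-0.18,"dz":0.11,"yaw":0,"jaw":0.3},{"dx":0,"dy":-0.21,"dz":0.11,"yaw":0,"jaw":0.3},{"dx":-0.002,"dy":-0.24,"dz":0.11,"yaw":0,"jaw":0.3},{"dx":-0.004,"dy":-0.27,"dz":0.11,"yaw":0,"jaw":0.3},{"dx":-0.0045,"dy":-0.295,"dz":0.11,"yaw":0,"jaw":0.3},{"dx":-0.0045,"dy":-0.309,"dz":0.11,"yaw":0,"jaw":0.3},{"dx":-0.0045,"dy":-0.315,"dz":0.09,"yaw":0,"jaw":0.3},{"dx":-0.0045,"dy":-0.315,"dz":0.06,"yaw":0,"jaw":0.3},{"dx":-0.0045,"dy":-0.315,"dz":0.06,"yaw":0,"jaw":0.3}])

```text
clock: 11.0
eef_pos: [432.6, -239.4, 127.3]
tool_rot: [-3.139, 0.007, -0.183]
force: [-1.3, 0.4, -2.1]
width: 47.8
gripper_force: 63.0
```

```bash
python3 - <<'E'
from cell import *
from h import *
im,d=get_image("scene");p=camera_params("scene");T=dict(im=im,d=d,K=p["camera_matrix"],E=p["extrinsics"]);np.savez("sc2.npz",**T)
cv2.imwrite("pics/c3.png",cv2.resize(im[110:270,120:340,::-1],None,fx=3.4,fy=3.4,interpolation=cv2.INTER_CUBIC))
P=cloud(T);u,v=np.array(cv2.cvtColor(im,cv2.COLOR_RGB2GRAY).shape)[::-1]
# brown low points near hex board
B=brown(T);X=P[(B>0)]; s=(abs(X[:,0]-437)<60)&(abs(X[:,1]+241)<60)&(X[:,2]>30);X=X[s];print(len(X),np.percentile(X[:,2],[1,5,50,95,99]).round(1));L=X[X[:,2]<np.percentile(X[:,2],3)+8];print(L.mean(0),L.min(0),L.max(0))
E
```

```text
380 [ 70.6  73.  126.6 187.6 192.3]
[ 458.75970979 -239.39976523   73.88946065] [ 439.18354178 -262.9788993    69.38647494] [ 472.7679424  -219.34241339   79.37084616]
```

View pics/c3.png

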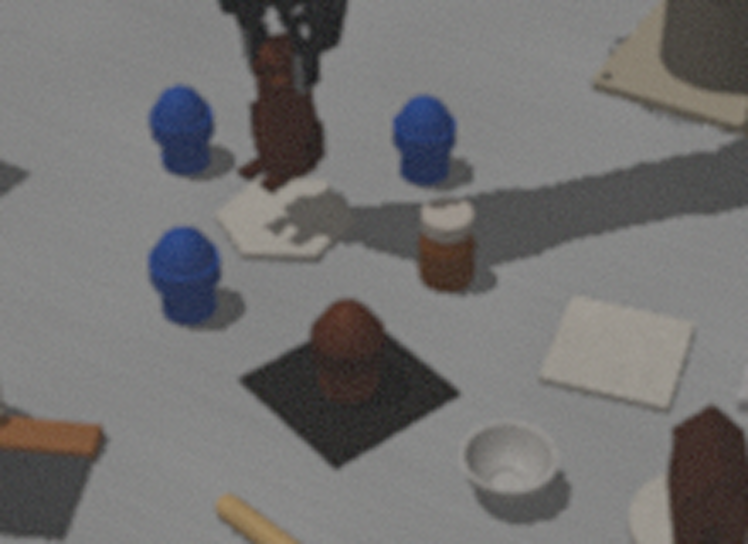

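The penguin hangs upright at (285,120) over the hex board (285,220); the egg stands upright on the mat (347,350).

Emit:
arm_command(deltas=[{"dx":0.001,"dy":-0.001,"dz":-0.015,"yaw":0,"jaw":0.3},{"dx":0.001,"dy":-0.001,"dz":-0.035,"yaw":0,"jaw":0.3},{"dx":0.001,"dy":-0.001,"dz":-0.047,"yaw":0,"jaw":0.3},{"dx":0.001,"dy":-0.001,"dz":-0.053,"yaw":0,"jaw":0.3},{"dx":0.001,"dy":-0.001,"dz":-0.056,"yaw":0,"jaw":0.3},{"dx":0.001,"dy":-0.001,"dz":-0.057,"yaw":0,"jaw":0.3},{"dx":0.001,"dy":-0.001,"dz":-0.057,"yaw":0,"jaw":0.3}])

```text
clock: 11.75
eef_pos: [436.4, -242.5, 73.0]
tool_rot: [3.141, -0.001, -0.184]
force: [0.6, 0.7, -2.4]
width: 48.1
gripper_force: 63.0
```

Emit:
arm_command(deltas=[{"dx":0,"dy":0,"dz":-0.001,"yaw":0,"jaw":0.3},{"dx":0,"dy":0,"dz":-0.002,"yaw":0,"jaw":0.3},{"dx":0,"dy":0,"dz":-0.002,"yaw":0,"jaw":0.3},{"dx":0,"dy":0,"dz":-0.002,"yaw":0,"jaw":0.3}])

```text
clock: 12.15
eef_pos: [436.4, -242.7, 71.3]
tool_rot: [3.141, -0.001, -0.184]
force: [-0.7, -0.6, 6.1]
width: 48.4
gripper_force: 63.8
```

Emit:
arm_command(deltas=[{"dx":0,"dy":0,"dz":0,"yaw":0,"jaw":0.65},{"dx":0,"dy":0,"dz":0,"yaw":0,"jaw":0.8},{"dx":0,"dy":0,"dz":0,"yaw":0,"jaw":1},{"dx":0,"dy":0,"dz":0,"yaw":0,"jaw":1},{"dx":0,"dy":0,"dz":0,"yaw":0,"jaw":1},{"dx":0,"dy":0,"dz":0.03,"yaw":0,"jaw":1},{"dx":0,"dy":0,"dz":0.07,"yaw":0,"jaw":1},{"dx":0,"dy":0,"dz":0.12,"yaw":0,"jaw":1},{"dx":0,"dy":0,"dz":0.16,"yaw":0,"jaw":1},{"dx":0.01,"dy":0.04,"dz":0.19,"yaw":5,"jaw":1},{"dx":0.02,"dy":0.09,"dz":0.19,"yaw":10.5,"jaw":1},{"dx":0.03,"dy":0.14,"dz":0.19,"yaw":10.5,"jaw":1},{"dx":0.04,"dy":0.19,"dz":0.19,"yaw":10.5,"jaw":1},{"dx":0.05,"dy":0.24,"dz":0.19,"yaw":10.5,"jaw":1},{"dx":0.06,"dy":0.29,"dz":0.19,"yaw":10.5,"jaw":1},{"dx":0.07,"dy":0.34,"dz":0.17,"yaw":10.5,"jaw":1},{"dx":0.08,"dy":0.39,"dz":0.16,"yaw":10.5,"jaw":1},{"dx":0.08,"dy":0.43,"dz":0.16,"yaw":10.5,"jaw":1},{"dx":0.08,"dy":0.43,"dz":0.16,"yaw":10.5,"jaw":1},{"dx":0.08,"dy":0.43,"dz":0.16,"yaw":10.5,"jaw":1}])

```text
clock: 14.15
eef_pos: [515.3, 189.1, 230.0]
tool_rot: [3.141, 0.001, 0.003]
force: [0.1, 0.0, 0.7]
width: 85.4
gripper_force: 0.0
```

```bash
python3 snap.py w5
```

```text
14.15 [515.3 189.1 230. ] [3.141e+00 1.000e-03 3.000e-03] 85.3581775154453 cam [582.  190.3 394.2]
```

View pics/w5.png

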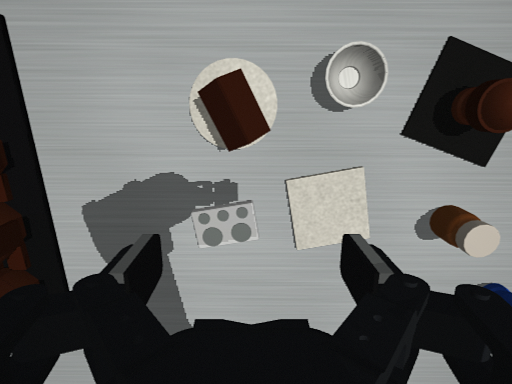

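Wrist view: house roof (234,110) on the round board (233,104), empty square board (329,208), bowl (357,75), mould (225,224), egg on the mat (490,105).

```bash
python3 - <<'E'
from e import *
S=load("w5"); P=cloud(S)
m=blob(S,(329,208),65);H=cv2.convexHull(cont(m));print("sq",cv2.minAreaRect(plane(S,H[:,0],8).astype(np.float32)))
m=blob(S,(233,104),58);c=cont(m)[:,0];bd=cv2.dilate(brown(S),np.ones((7,7),np.uint8));c=c[bd[c[:,1],c[:,0]]==0];W=plane(S,c,8)
r=least_squares(lambda q:np.hypot(W[:,0]-q[0],W[:,1]-q[1])-q[2],[584,210,54],loss="soft_l1",f_scale=1);print("round",r.x,len(W))
m,_,_=near(brown(S),(234,110));m&=(S["d"]>0);X=P[m];print(np.percentile(X[:,2],[1,50,99]))
X=X[(X[:,2]>50)&(X[:,2]<95)];A=np.ascontiguousarray(X[:,:2].astype(np.float32));r=cv2.minAreaRect(A);print("house",r,cv2.boxPoints(r).round(1).tolist())
t=X[X[:,2]>np.percentile(X[:,2],99)-5];d=np.linalg.svd(t[:,:2]-t[:,:2].mean(0))[2][0];print("ridge",t.mean(0),np.degrees(np.arctan2(d[1],d[0])),len(t))
E
```

```text
sq ((447.3702392578125, 84.57197570800781), (103.14572143554688, 102.61875915527344), 10.373706817626953)
round [585.60360114 213.01426704  53.22270184] 243
[57.97737719 72.30188259 84.06576788]
house ((578.067138671875, 209.07089233398438), (71.485595703125, 51.502174377441406), 27.299766540527344) [[534.5, 215.60000610351562], [558.0999755859375, 169.8000030517578], [621.5999755859375, 202.60000610351562], [598.0, 248.3000030517578]]
ridge [578.94879158 210.18167624  81.7536261 ] -153.0482782900449 770
```

Emit:
arm_command(deltas=[{"dx":0.03,"dy":0.01,"dz":0,"yaw":8.5,"jaw":1},{"dx":0.063,"dy":0.0205,"dz":-0.02,"yaw":17,"jaw":1},{"dx":0.063,"dy":0.0205,"dz":-0.05,"yaw":25,"jaw":1},{"dx":0.063,"dy":0.0205,"dz":-0.08,"yaw":27,"jaw":1},{"dx":0.063,"dy":0.0205,"dz":-0.12,"yaw":27,"jaw":1},{"dx":0.063,"dy":0.0205,"dz":-0.15,"yaw":27,"jaw":1},{"dx":0.063,"dy":0.0205,"dz":-0.18,"yaw":27,"jaw":1},{"dx":0.063,"dy":0.0205,"dz":-0.204,"yaw":27,"jaw":1},{"dx":0.063,"dy":0.0205,"dz":-0.204,"yaw":27,"jaw":1},{"dx":0.063,"dy":0.0205,"dz":-0.204,"yaw":27,"jaw":0.8},{"dx":0.063,"dy":0.0205,"dz":-0.204,"yaw":27,"jaw":0.7},{"dx":0.063,"dy":0.0205,"dz":-0.204,"yaw":27,"jaw":0.6},{"dx":0.063,"dy":0.0205,"dz":-0.204,"yaw":27,"jaw":0.5},{"dx":0.063,"dy":0.0205,"dz":-0.204,"yaw":27,"jaw":0.4},{"dx":0.063,"dy":0.0205,"dz":-0.204,"yaw":27,"jaw":0.3},{"dx":0.063,"dy":0.0205,"dz":-0.204,"yaw":27,"jaw":0.3},{"dx":0.063,"dy":0.0205,"dz":-0.204,"yaw":27,"jaw":0.3}])

```text
clock: 15.9
eef_pos: [580.1, 208.6, 28.8]
tool_rot: [3.141, -0.003, 0.47]
force: [-1.7, -0.7, 8.4]
width: 47.8
gripper_force: 61.1
```

Emit:
arm_command(deltas=[{"dx":0,"dy":0,"dz":0.01,"yaw":0,"jaw":0.3},{"dx":0,"dy":0,"dz":0.03,"yaw":0,"jaw":0.3},{"dx":0,"dy":0,"dz":0.06,"yaw":0,"jaw":0.3},{"dx":-0.005,"dy":-0.005,"dz":0.08,"yaw":0,"jaw":0.3},{"dx":-0.02,"dy":-0.02,"dz":0.09,"yaw":0,"jaw":0.3},{"dx":-0.04,"dy":-0.04,"dz":0.09,"yaw":0,"jaw":0.3},{"dx":-0.06,"dy":-0.06,"dz":0.09,"yaw":0,"jaw":0.3},{"dx":-0.08,"dy":-0.08,"dz":0.09,"yaw":0,"jaw":0.3},{"dx":-0.1,"dy":-0.1,"dz":0.09,"yaw":0,"jaw":0.3},{"dx":-0.12,"dy":-0.115,"dz":0.08,"yaw":0,"jaw":0.3},{"dx":-0.131,"dy":-0.125,"dz":0.06,"yaw":0,"jaw":0.3},{"dx":-0.131,"dy":-0.125,"dz":0.04,"yaw":0,"jaw":0.3},{"dx":-0.131,"dy":-0.125,"dz":0.02,"yaw":0,"jaw":0.3},{"dx":-0.131,"dy":-0.125,"dz":0.01,"yaw":0,"jaw":0.3},{"dx":-0.131,"dy":-0.125,"dz":0.006,"yaw":0,"jaw":0.3},{"dx":-0.131,"dy":-0.125,"dz":0.003,"yaw":0,"jaw":0.3},{"dx":-0.131,"dy":-0.125,"dz":0.003,"yaw":0,"jaw":0.3}])

```text
clock: 17.6
eef_pos: [448.4, 83.3, 29.8]
tool_rot: [3.141, -0.001, 0.471]
force: [0.5, 0.1, -2.0]
width: 47.6
gripper_force: 62.4
```

Emit:
arm_command(deltas=[{"dx":0,"dy":0,"dz":-0.001,"yaw":0,"jaw":0.3},{"dx":0,"dy":0,"dz":-0.002,"yaw":0,"jaw":0.3},{"dx":0,"dy":0,"dz":-0.002,"yaw":0,"jaw":0.3}])

```text
clock: 17.9
eef_pos: [448.6, 83.3, 28.8]
tool_rot: [3.141, -0.002, 0.471]
force: [-1.9, -0.1, 8.7]
width: 47.5
gripper_force: 63.7
```

Emit:
arm_command(deltas=[{"dx":0,"dy":0,"dz":0,"yaw":0,"jaw":0.65},{"dx":0,"dy":0,"dz":0,"yaw":0,"jaw":0.8},{"dx":0,"dy":0,"dz":0,"yaw":0,"jaw":1},{"dx":0,"dy":0,"dz":0,"yaw":0,"jaw":1},{"dx":0,"dy":0,"dz":0,"yaw":0,"jaw":1},{"dx":0,"dy":0,"dz":0.03,"yaw":0,"jaw":1},{"dx":0,"dy":0,"dz":0.07,"yaw":0,"jaw":1},{"dx":0,"dy":0,"dz":0.12,"yaw":0,"jaw":1},{"dx":0.01,"dy":-0.02,"dz":0.16,"yaw":-8,"jaw":1},{"dx":0.03,"dy":-0.06,"dz":0.2,"yaw":-16,"jaw":1},{"dx":0.05,"dy":-0.1,"dz":0.2,"yaw":-24,"jaw":1},{"dx":0.071,"dy":-0.14,"dz":0.2,"yaw":-27,"jaw":1},{"dx":0.071,"dy":-0.168,"dz":0.2,"yaw":-27,"jaw":1},{"dx":0.071,"dy":-0.168,"dz":0.2,"yaw":-27,"jaw":1},{"dx":0.071,"dy":-0.168,"dz":0.2,"yaw":-27,"jaw":1}])

```text
clock: 19.4
eef_pos: [518.5, -84.9, 227.2]
tool_rot: [-3.141, 0.001, -0.002]
force: [0.1, 0.5, 0.6]
width: 85.7
gripper_force: 0.0
```

```bash
python3 snap.py w6
```

```text
19.4 [518.5 -84.9 227.2] [-3.141e+00  1.000e-03 -2.000e-03] 85.66679688077568 cam [585.1 -84.2 391.3]
```

View pics/w6.png

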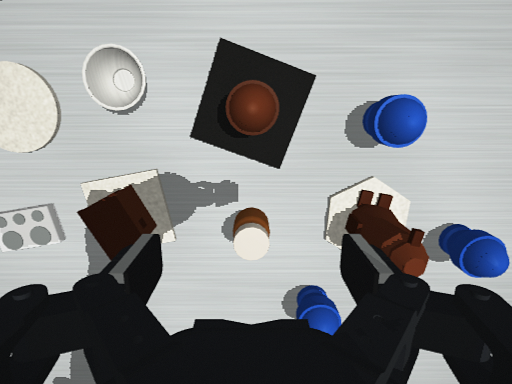

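Wrist view: egg (252,107) on the mat, house on the square board (120,220), penguin on the hex board (380,225), empty round board (20,107).

```bash
python3 - <<'E'
from e import *
S=load("w6"); P=cloud(S)
m,_,c=near(brown(S),(252,107)); W=plane(S,cv2.convexHull(cont(m.astype(np.uint8)))[:,0],48).astype(np.float32); print("egg",cv2.minEnclosingCircle(W))
X=P[m&(S["d"]>0)]; print(X[:,2].max()); X=X[X[:,2]>50]
print("egg sphere",least_squares(lambda q:np.hypot(np.hypot(X[:,0]-q[0],X[:,1]-q[1]),X[:,2]-q[2])-q[3],[585,-85,50,26],loss="soft_l1",f_scale=2).x)
E
```

```text
egg ((584.3698120117188, -84.58441162109375), 30.303600311279297)
84.54328451028624
egg sphere [584.33817335 -84.15214548  55.87784574  26.05108279]
```

Emit:
arm_command(deltas=[{"dx":0.03,"dy":0,"dz":0,"yaw":0,"jaw":1},{"dx":0.066,"dy":0.0005,"dz":-0.02,"yaw":0,"jaw":1},{"dx":0.066,"dy":0.0005,"dz":-0.05,"yaw":0,"jaw":1},{"dx":0.066,"dy":0.0005,"dz":-0.09,"yaw":0,"jaw":1},{"dx":0.066,"dy":0.0005,"dz":-0.13,"yaw":0,"jaw":1},{"dx":0.066,"dy":0.0005,"dz":-0.16,"yaw":0,"jaw":1},{"dx":0.066,"dy":0.0005,"dz":-0.185,"yaw":0,"jaw":1},{"dx":0.066,"dy":0.0005,"dz":-0.203,"yaw":0,"jaw":1},{"dx":0.066,"dy":0.0005,"dz":-0.203,"yaw":0,"jaw":1},{"dx":0.066,"dy":0.0005,"dz":-0.203,"yaw":0,"jaw":0.8},{"dx":0.066,"dy":0.0005,"dz":-0.203,"yaw":0,"jaw":0.7},{"dx":0.066,"dy":0.0005,"dz":-0.203,"yaw":0,"jaw":0.6},{"dx":0.066,"dy":0.0005,"dz":-0.203,"yaw":0,"jaw":0.5},{"dx":0.066,"dy":0.0005,"dz":-0.203,"yaw":0,"jaw":0.4},{"dx":0.066,"dy":0.0005,"dz":-0.203,"yaw":0,"jaw":0.3},{"dx":0.066,"dy":0.0005,"dz":-0.203,"yaw":0,"jaw":0.3},{"dx":0.066,"dy":0.0005,"dz":-0.203,"yaw":0,"jaw":0.3}])

```text
clock: 21.15
eef_pos: [586.4, -84.8, 26.9]
tool_rot: [3.141, -0.003, -0.001]
force: [-1.4, -0.8, 6.4]
width: 54.5
gripper_force: 61.8
```

Emit:
arm_command(deltas=[{"dx":0,"dy":0,"dz":0.01,"yaw":0,"jaw":0.3},{"dx":0,"dy":0,"dz":0.03,"yaw":0,"jaw":0.3},{"dx":0,"dy":0,"dz":0.06,"yaw":0,"jaw":0.3},{"dx":0,"dy":0.005,"dz":0.09,"yaw":0,"jaw":0.3},{"dx":0,"dy":0.02,"dz":0.1,"yaw":0,"jaw":0.3},{"dx":0,"dy":0.045,"dz":0.1,"yaw":0,"jaw":0.3},{"dx":0,"dy":0.075,"dz":0.1,"yaw":0,"jaw":0.3},{"dx":0,"dy":0.105,"dz":0.1,"yaw":0,"jaw":0.3},{"dx":0,"dy":0.135,"dz":0.1,"yaw":0,"jaw":0.3},{"dx":0,"dy":0.165,"dz":0.1,"yaw":0,"jaw":0.3},{"dx":0,"dy":0.195,"dz":0.1,"yaw":0,"jaw":0.3},{"dx":0,"dy":0.225,"dz":0.1,"yaw":0,"jaw":0.3},{"dx":0.001,"dy":0.255,"dz":0.1,"yaw":0,"jaw":0.3},{"dx":0.001,"dy":0.28,"dz":0.09,"yaw":0,"jaw":0.3},{"dx":0.001,"dy":0.292,"dz":0.07,"yaw":0,"jaw":0.3},{"dx":0.001,"dy":0.2975,"dz":0.045,"yaw":0,"jaw":0.3},{"dx":0.001,"dy":0.2975,"dz":0.025,"yaw":0,"jaw":0.3},{"dx":0.001,"dy":0.2975,"dz":0.017,"yaw":0,"jaw":0.3},{"dx":0.001,"dy":0.2975,"dz":0.012,"yaw":0,"jaw":0.3},{"dx":0.001,"dy":0.2975,"dz":0.012,"yaw":0,"jaw":0.3}])

```text
clock: 23.15
eef_pos: [585.7, 213.2, 36.4]
tool_rot: [3.142, 0.0, -0.001]
force: [0.5, -0.4, -3.5]
width: 54.7
gripper_force: 64.0
```

Emit:
arm_command(deltas=[{"dx":0,"dy":0,"dz":-0.003,"yaw":0,"jaw":0.3},{"dx":0,"dy":0,"dz":-0.005,"yaw":0,"jaw":0.3},{"dx":0,"dy":0,"dz":-0.006,"yaw":0,"jaw":0.3},{"dx":0,"dy":0,"dz":-0.006,"yaw":0,"jaw":0.3}])

```text
clock: 23.55
eef_pos: [586.4, 213.1, 31.0]
tool_rot: [-3.141, -0.001, -0.001]
force: [-0.6, -0.1, -1.0]
width: 54.4
gripper_force: 64.2
```

Contact is beginning. I release, rise and back off to look.

Emit:
arm_command(deltas=[{"dx":0,"dy":0,"dz":-0.001,"yaw":0,"jaw":0.3},{"dx":0,"dy":0,"dz":-0.001,"yaw":0,"jaw":0.7},{"dx":0,"dy":0,"dz":-0.001,"yaw":0,"jaw":0.85},{"dx":0,"dy":0,"dz":-0.001,"yaw":0,"jaw":1},{"dx":0,"dy":0,"dz":-0.001,"yaw":0,"jaw":1},{"dx":0,"dy":0,"dz":-0.001,"yaw":0,"jaw":1},{"dx":0,"dy":0,"dz":0.03,"yaw":0,"jaw":1},{"dx":0,"dy":0,"dz":0.07,"yaw":0,"jaw":1},{"dx":0,"dy":0,"dz":0.12,"yaw":0,"jaw":1},{"dx":-0.02,"dy":-0.02,"dz":0.16,"yaw":0,"jaw":1},{"dx":-0.05,"dy":-0.05,"dz":0.2,"yaw":0,"jaw":1},{"dx":-0.09,"dy":-0.08,"dz":0.24,"yaw":0,"jaw":1},{"dx":-0.13,"dy":-0.08,"dz":0.24,"yaw":0,"jaw":1},{"dx":-0.16,"dy":-0.08,"dz":0.24,"yaw":0,"jaw":1},{"dx":-0.16,"dy":-0.08,"dz":0.24,"yaw":0,"jaw":1},{"dx":-0.16,"dy":-0.08,"dz":0.24,"yaw":0,"jaw":1}])

```text
clock: 25.15
eef_pos: [426.1, 133.3, 271.1]
tool_rot: [-3.141, -0.002, -0.0]
force: [1.0, 0.2, -0.4]
width: 85.7
gripper_force: 0.0
```

```bash
python3 snap.py w7
```

```text
25.15 [426.1 133.3 271.1] [-3.141e+00 -2.000e-03 -0.000e+00] 85.6763924296747 cam [492.3 134.2 435.5]
```

View pics/w7.png

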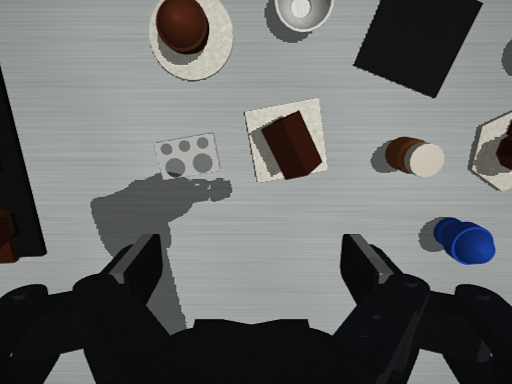

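Wrist view: egg upright on the round board (185,28), house on the square board (290,145), bowl, mould and jar in place. I check the offsets numerically.

```bash
python3 - <<'E'
from e import *
S=load("w7");P=cloud(S)
def top(S,P,uv,lo,w=18):
    m,_,_=near(brown(S),uv);X=P[m&(S["d"]>0)];return X
X=top(S,P,(290,145),0);X=X[(X[:,2]>55)&(X[:,2]<95)];print("house",cv2.minAreaRect(np.ascontiguousarray(X[:,:2].astype(np.float32))),X[:,2].max())
H=cv2.convexHull(cont(blob(S,(287,140),62)));print("sq",cv2.minAreaRect(plane(S,H[:,0],8).astype(np.float32)))
X=top(S,P,(185,25),0);X=X[X[:,2]>60];print("egg",least_squares(lambda q:np.hypot(np.hypot(X[:,0]-q[0],X[:,1]-q[1]),X[:,2]-q[2])-q[3],[585,213,60,26],loss="soft_l1",f_scale=2).x,X[:,2].max())
c=cont(blob(S,(190,45),58))[:,0];bd=cv2.dilate(brown(S),np.ones((7,7),np.uint8));c=c[(bd[c[:,1],c[:,0]]==0)&(c[:,1]>2)];W=plane(S,c,8);print("round",least_squares(lambda q:np.hypot(W[:,0]-q[0],W[:,1]-q[1])-q[2],[584,210,54],loss="soft_l1",f_scale=1).x,len(c))
S=load("w6");P=cloud(S);X=top(S,P,(385,225),0)
t=X[X[:,2]>124];print("peng top",np.median(t,0),len(t),X[:,2].max())
E
```

```text
house ((446.7278137207031, 83.61539459228516), (71.98910522460938, 51.6402702331543), 27.028766632080078) 85.04908931020486
sq ((445.036865234375, 84.08203887939453), (106.47850036621094, 103.07075500488281), 10.422821044921875)
egg [585.10566785 214.66250421  60.57517429  25.77407816] 88.96154502563661
round [584.28285953 213.48949479  54.00032849] 179
peng top [ 439.52197925 -238.90134717  130.63148202] 641 287.57937348928306
```

Emit:
arm_command(deltas=[{"dx":-0.01,"dy":-0.15,"dz":0,"yaw":0,"jaw":1},{"dx":-0.01,"dy":-0.15,"dz":0,"yaw":0,"jaw":1},{"dx":-0.01,"dy":-0.15,"dz":0,"yaw":0,"jaw":1},{"dx":-0.02,"dy":-0.34,"dz":0,"yaw":0,"jaw":1},{"dx":-0.02,"dy":-0.34,"dz":0,"yaw":0,"jaw":1},{"dx":-0.02,"dy":-0.34,"dz":0,"yaw":0,"jaw":1},{"dx":-0.02,"dy":-0.34,"dz":0,"yaw":0,"jaw":1},{"dx":-0.02,"dy":-0.34,"dz":0,"yaw":0,"jaw":1},{"dx":-0.02,"dy":-0.34,"dz":0,"yaw":0,"jaw":1},{"dx":-0.02,"dy":-0.34,"dz":0,"yaw":0,"jaw":1}])

```text
clock: 26.2
eef_pos: [406.7, -205.9, 270.0]
tool_rot: [-3.141, 0.001, 0.001]
force: [-0.6, 0.1, -0.0]
width: 85.5
gripper_force: 0.0
```

```bash
python3 snap.py w8; python3 - <<'E'
from e import *
S=load("w8");P=cloud(S);B=brown(S)
X=P[(B>0)&(P[...,2]>124)&(abs(P[...,1]+241)<60)&(abs(P[...,0]-435)<60)];print("peng top",X.mean(0),X.min(0),X.max(0),len(X))
uv=np.linalg.inv(S["E"])@[435,-241,8,1];uv=(S["K"]@(uv[:3]/uv[2]))[:2];print(uv)
H=cv2.convexHull(cont(blob(S,uv,62)));q=cv2.approxPolyDP(H,5,True)[:,0];print("hex",cv2.minEnclosingCircle(plane(S,H[:,0],8).astype(np.float32)),plane(S,q,8).round(1).tolist())
E
```

```text
26.2 [ 406.7 -205.9  270. ] [-3.141e+00  1.000e-03  1.000e-03] 85.48929553749453 cam [ 473.3 -205.   434.2]
peng top [ 436.44512747 -239.9072281   137.66354672] [ 403.34132037 -257.12074941  124.04861179] [ 473.29183414 -204.98167444  434.22568864] 772
[277.17449571 135.51237336]
hex ((434.3608703613281, -241.78672790527344), 61.06522750854492) [[494.8, -246.1], [464.5, -294.0], [401.6, -293.3], [375.0, -237.8], [394.2, -207.0], [431.5, -188.5], [467.1, -190.2]]
```

All three figures are within about 3 mm of their board centres, so I hand the job in.

```bash
python3 -c "from cell import *; print(finish_job())"
```

```text
the job is handed in; nothing more can be done
None
```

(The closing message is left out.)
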